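Clamp the filter caps in the ratchet clamp

ROBOT

A 7-joint arm with a two-finger parallel gripper is mounted at the origin on a cart in front of the work surface, level with it; the furniture and walls round the work are solid. World frame = base frame: x ahead of the robot, y to its left, z up, the work surface at z = 0. Lengths are in m, angles in rad, forces in N, time in s.
With the tool pointing down it reaches from about 0.375 to 0.925 m from the base axis. Payload 3.1 kg.
Tool frame: the origin (TCP) lies midway between the tips of the shut fingers; the grasp point (between the pads) lies 19 mm behind it (arm.grip_point_offset is the distance from the TCP to the grasp point, in m); z points along the fingers, y is the line along which they close (so a half turn about z gives the same grasp; the last joint's range is limited). The gripper opens to 85 mm and grips with 20 to 120 N. Pads are 22 mm wide; open, the fingers measure 114 mm over their backs; the gripper's body (76 mm by 85 mm) begins 54 mm behind the grasp point. The pads swing forward as they close: fully open they stand 13 mm farther back than shut.
Start: joints at [1.226, 0.383, 0.044, 1.598, -0.018, 1.161, -0.05], TCP at [0.159, -0.63, 0.231] pointing down, gripper open.
Joint ranges: [-2.61, 2.61], [-0.41, 2.15], [-1.48, 1.57], [0, 2.5], [-1.57, 4.71], [0.05, 1.97], [-2.85, 2.85]. Speed limits (rad/s): [2.79, 2.79, 3.14, 3.14, 3.14, 3.14, 3.14].

INTERFACE

Orientations are given as a rotation vector (axis times angle).
In Python, from station import arm gives the robot as it stands.
- The arm moves only by the shell command python3 steer.py 'ROWS' [OPENING] [FORCE]. ROWS is a JSON list of rows, 1 to 20 of them, each of 4 numbers: dx, dy, dz in m, then a turn about the tool's z in rad; each row is the pose to reach, as a shift and turn from the pose commanded when the command began, along the tool's axes at that moment; what a row does not reach only later rows make up. A row lasts 1/10 s, in which the tool goes at most 0.05 m and 0.15 rad, less where a joint would pass 70% of its speed; a pose out of reach is approached as far as the arm can. OPENING is the opening from 0.0 (shut) to 1.0 (fully open), set as the command begins (- or left out keeps the last). The fingers move at their own pace and stop on an object; FORCE is the grip in N (left out, the last holds). Time passes only in rows, so rows that do not move let the fingers close. It prints the time, the measured TCP pose, the force, the opening and the grip force at its end. Input that does not fit is refused with a message, and nothing moves.
- arm.read_state(): the state, without advancing time (a new reading comes with each control period).
- arm.snapshot(name): name is "side" or "top" or "wrist"; returns a dict with "frame" (420x560x3 uint8, red, green, blue), "camera_matrix" (3x3 intrinsics, pixels), "D" ([k1, k2, p1, p2, k3] as OpenCV has them; the pictures are not rectified), "R" (3x3) and "t" (3): a world point X has camera coordinates R X + t; the wrist camera has in their place "tool_from_camera" (4x4, takes a point from camera to tool coordinates, whose origin is the TCP and whose axes are the flange's). Camera axes: x right, y down, z forward; pixel columns grow to the right and rows downward; lengths in m; the calibration is good to about 2 mm. A picture is of the moment at which its call begins: read the wrist's pose just before it. There is no depth.
- arm.finish_job(): hands the job in; it is judged then, once.
The state is a dict: "clock": time; "joint_pos": joint angles; "joint_vel": joint speeds; "joint_torque": joint torques, N m; "eef_pos": TCP position; "ee_rot": TCP orientation; "force": force on the tool from outside, world axes, zero at the start; "wrist_torque": the same for the moment, N m; "finger_gap": opening from 0.0 (shut) to 1.0 (fully open); "grip_force": force on a finger pad.
Only numpy, scipy, OpenCV 4.12 (cv2) and the standard library are available. Lean on these libraries where they do the work, as an engineer would, in place of code of your own. Each camera call takes 0.05 s, during which the arm holds its last target. There are 200 camera calls.

TASK

Get the filter caps ready for a membrane change: flip the clamp's pawl up out of the ratchet wheel so that it stays up, and wind the crank backwards (clockwise seen from above) until the clamp bar is fully open. Slide every cap that is there across the bench, standing up and never lifted, into the lane between bar and fence so that it sits wholly alongside them, in any order. Then flip the pawl back down onto the wheel and wind the crank the other way until the bar holds the caps snugly against the fence and the pawl keeps it there; leave the other things where they are.

Things in the scene. Friction and masses are not known exactly. Their poses are not given: they have to be found in the camera images.
- cap_clamp: Bench clamp, fixed: aluminium fence and clamp bar with a lane between, grey gearbox with ratchet wheel. Origin: bench height, closed end of the lane, on the line where clamped caps stand. x from bar to fence (about away from the robot), y along the lane to its closed end. Fence: inner face x = +25 mm, 32 mm high. End stop beam: inner face y = 0, x = -166 to +39 mm, 32 mm high.
- lane_mouth (a point): Point at x = 0, y = -150 mm of the clamp, bench height: where the straight faces of fence and bar end. Beyond it both flare outwards to y = -173 mm (85 mm wide there with the bar open). The lane is open at this end; three caps fill it. Its floor is a plate 2 mm high, with a gentle ramp up from the bench at y = -184 to -150 mm. Same axes as the clamp.
- clamp_bar (a joint): Travel of the clamp bar along the clamp's x, in m: 0 = fully open (64 mm between bar and fence), growing as it closes: gap = 64 mm - travel, so 0.014 just touches 50 mm caps; end at 0.032. Bar 12 mm thick, top 33 mm above the bench; geared to the wheel, 2.2 mm a radian. It starts nearly closed, with a gap smaller than a cap.
- ratchet_wheel (a joint): Wheel angle in rad, growing counter-clockwise from above = bar closing; 0 = bar open, about 6.4 = bar on the caps. Disc 88 mm across, ten stub teeth on top; a tooth is 0.63 rad, 1.4 mm of bar. Pawl down: it turns only counter-clockwise, clicking, and runs back at most one tooth until the pawl catches. Pawl up: it turns both ways and stays where left.
- wheel_axis (a point): On the wheel's upright axis at the tops of the teeth, 48 mm above the bench (clamp x = -116, y = -85 mm). The gearbox under it is 98 mm square, 30 mm high.
- crank_knob (a point): On the black upright crank grip, 125 mm above the bench: grip 14 mm thick, 65 to 140 mm above the bench, spins freely on its pin, 36 mm from the wheel axis. Grip it high: the flipped-up pawl reaches 111 mm up beside it. Turning takes under 2 N at the grip until the bar meets the caps, then resistance rises quickly; 6 N more is plenty.
- pawl (a joint): Angle of the pawl in rad: 0 = down in the teeth (clicks up to about 0.35 as teeth pass under it), 1.8 = flipped right over, up and away from the wheel. It falls by its own weight to the nearer end; balance near 0.7.
- pawl_pivot (a point): On the pawl's level pivot axis (along the clamp's y), 66 mm above the bench, at clamp x = -76 mm, y = 0, beside the ball. The bracket that carries it stands at clamp y = -16 to -28 mm, 73 mm high.
- pawl_knob (a point): Centre of the black 15 mm ball on the pawl's thin lever, 40 mm from the pivot axis, at clamp y = 0. Pawl down: ball 26 mm to the -x side of the pivot, 97 mm above the bench; flipped up: 36 mm to the +x side, 84 mm up. It can be pushed over with closed fingertips, along the clamp's +x to flip it up, -x to put it down.
- cap_1: White ribbed filter cap standing on the bench, 50 mm across, 44 mm high (upper 10 mm 43 mm across), 28 g, origin at the centre of its underside, z up; may be absent.
- cap_2: White ribbed filter cap standing on the bench, 50 mm across, 44 mm high (upper 10 mm 43 mm across), 28 g, origin at the centre of its underside, z up; may be absent.
- cap_3: White ribbed filter cap standing on the bench, 50 mm across, 44 mm high (upper 10 mm 43 mm across), 28 g, origin at the centre of its underside, z up; may be absent.
- beaker: Bystander: small glass beaker, 59 mm across, 71 mm high, origin at the centre of its underside.
- sample_bottle: Bystander: white sample bottle, 49 mm across, 98 mm high, origin at the centre of its underside.
- fitting: Bystander: small white hose fitting, 32 x 32 x 12 mm, lying on the bench, origin at the centre of its underside.

How it is judged:
On the way, in this order (a step that is already met when the one before it is completed fails the run):
1. the pawl is flipped up clear of the wheel while the bar is still closed (value of joint pawl above 1.3 rad and value of joint clamp_bar above 0.018 m), for 0.2 s.
2. with the pawl up, the bar is wound back fully open (value of joint pawl above 1.3 rad and value of joint clamp_bar below 0.002 m), for 0.2 s.
3. every cap present stands in the lane, wholly alongside bar and fence, the bar still open (value of joint clamp_bar below 0.005 m and x of cap_1 in the frame of cap_clamp between -0.022 and 0.006 m and y of cap_1 in the frame of cap_clamp between -0.138 and -0.015 m and angle between each of cap_1, cap_2, cap_3's own z axis and vertical below 0.12 rad and height (world z) of each of cap_1, cap_2, cap_3 below 0.008 m and x of cap_2 in the frame of cap_clamp between -0.022 and 0.006 m and y of cap_2 in the frame of cap_clamp between -0.138 and -0.015 m and x of cap_3 in the frame of cap_clamp between -0.022 and 0.006 m and y of cap_3 in the frame of cap_clamp between -0.138 and -0.015 m), for 0.2 s.
4. the pawl is back down on the wheel before the bar is wound in (value of joint pawl below 0.45 rad and value of joint clamp_bar below 0.008 m), for 0.2 s.
5. the bar is wound in against the caps, held by the pawl (value of joint clamp_bar between 0.0112 and 0.0175 m and value of joint pawl below 0.45 rad), for 0.3 s.
At the end, for the whole second after the job is handed in: Every cap present stands upright on the bench in the lane, its centre within 6 mm of the clamp's axis and 15 to 138 mm from the end stop; the bar is within about 3 mm of the caps or tight on them (travel 0.0112 to 0.0175), the pawl is down on the wheel (under 0.45 rad), caps at rest (all of step 5 and x of cap_1 in the frame of cap_clamp between -0.006 and 0.006 m and y of cap_1 in the frame of cap_clamp between -0.138 and -0.015 m and angle between each of cap_1, cap_2, cap_3's own z axis and vertical below 0.12 rad and height (world z) of each of cap_1, cap_2, cap_3 below 0.008 m and x of cap_2 in the frame of cap_clamp between -0.006 and 0.006 m and y of cap_2 in the frame of cap_clamp between -0.138 and -0.015 m and x of cap_3 in the frame of cap_clamp between -0.006 and 0.006 m and y of cap_3 in the frame of cap_clamp between -0.138 and -0.015 m and linear speed of each of cap_1, cap_2, cap_3 below 0.02 m/s); the robot touches nothing.
It fails at once if a cap is lifted off the bench or tipped over (height (world z) of any of cap_1, cap_2, cap_3 above 0.02 m or angle between any of cap_1, cap_2, cap_3's own z axis and vertical above 0.6 rad).
It fails at once if a bystander (beaker, bottle, hose fitting) is pushed away by more than 3 cm (distance of any of beaker, sample_bottle, fitting from where it was at the start of the episode above 0.03 m).
Of cap_1, cap_2, cap_3 only 2 to 3 are there at a start; the rules pass over those that are not, and their reading is None.
At some moment in a run one of cap_1, cap_2, cap_3 may be knocked a few centimetres aside while the robot is not near it.
Once in a run the grip may slacken for a moment while it holds something.
It also fails if it takes over 210 s, if anything falls off the work surface, if the arm or the gripper's body presses on something with over 40 N, if the wrist force passes 120 N, or if a joint passes its speed limit or range.

## Working session

There is one attempt and no reset: what is moved stays moved. The work goes in short steps, Python scripts to look and compute and a shell command to move; the robot and the scene stay as the last step left them, time stands still between calls to the robot, and variables do not carry over. Pictures are saved under pics/ and viewed, at most 14 in all, crops included, and the job is handed in when it is done.

```bash
ls; mkdir -p pics; cat > h.py <<'E'
import numpy as np, cv2, json
from station import arm
from scipy.spatial.transform import Rotation as Ro
def save(name,fn):
    s=arm.snapshot(name); cv2.imwrite('pics/'+fn,s['frame'][:,:,::-1])
    d={k:np.array(v).tolist() for k,v in s.items() if k!='frame'}
    st=arm.read_state(); d['pos']=list(map(float,st['eef_pos'])); d['rot']=list(map(float,st['ee_rot']))
    json.dump(d,open('pics/'+fn[:-4]+'.json','w')); return d
def RT(d):
    if 'R' in d: return np.array(d['R']),np.array(d['t'])
    T=np.eye(4); T[:3,:3]=Ro.from_rotvec(d['rot']).as_matrix(); T[:3,3]=d['pos']
    M=np.linalg.inv(T@np.array(d['tool_from_camera'])); return M[:3,:3],M[:3,3]
def load(fn): return json.load(open('pics/'+fn+'.json'))
def ray(d,uv):
    R,t=RT(d); p=cv2.undistortPoints(np.array([[uv]],float),np.array(d['camera_matrix']),np.array(d['D']))[0,0]
    return -R.T@t, R.T@np.array([p[0],p[1],1.])
def atz(d,uv,z):
    o,v=ray(d,uv); return o+v*(z-o[2])/v[2]
def tri(obs):
    A=np.zeros((3,3));b=np.zeros(3)
    for d,uv in obs:
        o,v=ray(d,uv); v=v/np.linalg.norm(v); P=np.eye(3)-np.outer(v,v); A+=P;b+=P@o
    X=np.linalg.solve(A,b); return X,[round(float(np.linalg.norm(np.cross(X-ray(d,uv)[0],ray(d,uv)[1]/np.linalg.norm(ray(d,uv)[1])))),4) for d,uv in obs]
def proj(d,X):
    R,t=RT(d); return cv2.projectPoints(np.array(X,float).reshape(-1,3),cv2.Rodrigues(R)[0],t,np.array(d['camera_matrix']),np.array(d['D']))[0][:,0]
E
python3 - <<'E'
from h import *
for n in ('top','side'):
    d=save(n,n+'0.png'); print(n,np.round(-np.array(d['R']).T@np.array(d['t']),3))
s=arm.read_state(); print(s)
E
```

```text
pics
station.py
steer.py
top [ 0.335 -0.43   0.965]
side [ 1.000e-03 -1.161e+00  5.050e-01]
{'clock': 0.1, 'joint_pos': array([ 1.22617738,  0.38374651,  0.04381572,  1.59943606, -0.01788525,
        1.16122326, -0.04986775]), 'joint_vel': array([ 0.00011827, -0.00172248, -0.00051294, -0.00264811, -0.00019366,
       -0.00233929, -0.00039322]), 'joint_torque': array([ 2.41567366e-03, -4.34728253e+01,  1.02919199e+00, -2.50455701e+01,
        1.08334422e-02,  5.47815958e-03,  2.22431311e-05]), 'eef_pos': array([ 0.158602  , -0.62945514,  0.23000795]), 'ee_rot': array([-3.11530858e+00, -3.86639124e-01,  6.73122538e-04]), 'force': array([-0.38706869,  0.07435402, -0.01321428]), 'wrist_torque': array([ 0.04989298, -0.00791967,  0.00964497]), 'grip_force': 0.0, 'finger_gap': 0.998823089374012}
```

View pics/top0.png

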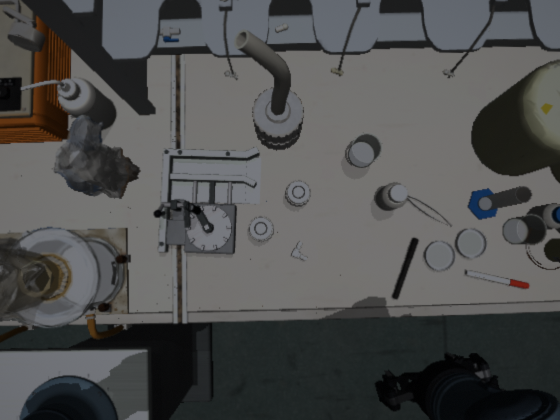

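View pics/side0.png

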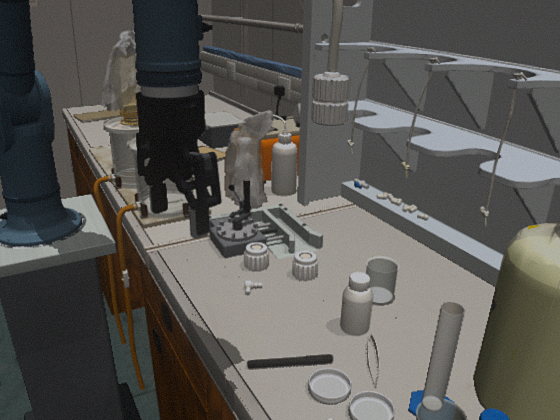

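Two caps are visible in the top view at about (298,193) and (261,229). The clamp is near (205,205), the beaker (360,152), the bottle (393,195) and the fitting (298,251). I'll zoom in to measure.

```bash
python3 - <<'E'
import cv2
a=cv2.imread('pics/top0.png')[135:270,145:325]; b=cv2.imread('pics/side0.png')[170:300,195:345]
cv2.imwrite('pics/c1.png',cv2.resize(a,None,fx=4.4,fy=4.4,interpolation=cv2.INTER_CUBIC))
cv2.imwrite('pics/c2.png',cv2.resize(b,None,fx=4.5,fy=4.5,interpolation=cv2.INTER_CUBIC))
E
```

```text
(no output)
```

View pics/c1.png

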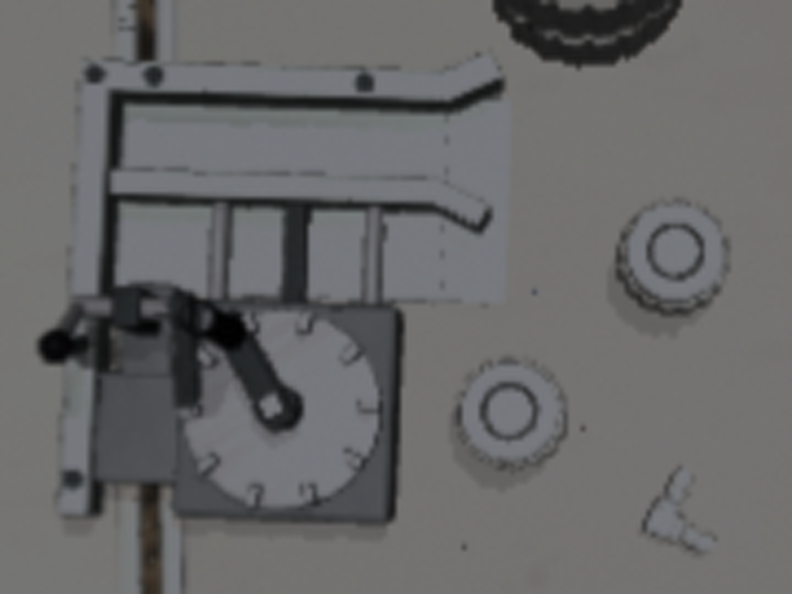

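View pics/c2.png

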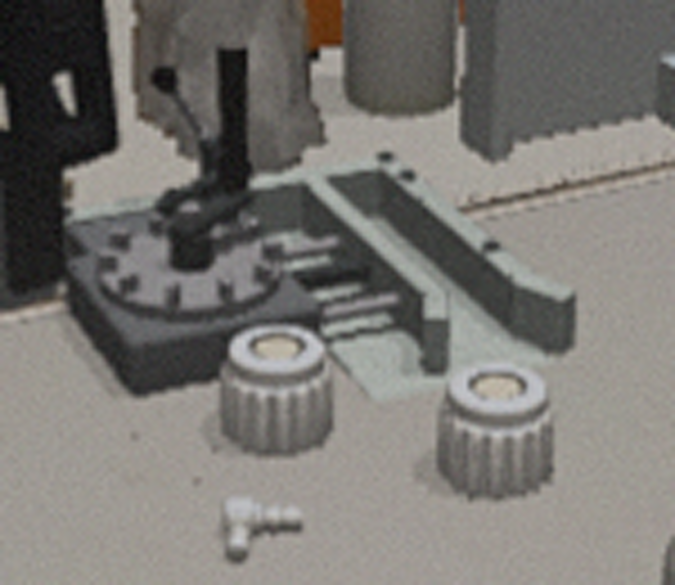

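Crop pixel positions:
- Top crop: caps' tops at (676,250) and (510,410), pawl ball (57,346), wheel centre about (283,410), gearbox corners (400,310), (390,520) and (175,515), fence face corner (445,102).
- Side crop: cap tops at (498,386) and (278,345), pawl ball (165,80), crank grip top (232,50).

Next I'll fit the clamp pose.

```bash
cat >> h.py <<'E'
def c1(u,v): return (u/4.4+145-.4, v/4.4+135-.4)
def c2(u,v): return (u/4.5+195-.4, v/4.5+170-.4)
E
python3 - <<'E'
from h import *
from scipy.optimize import least_squares
T=load('top0');S=load('side0')
for n,a,b in (('capA',c1(676,250),c2(498,386)),('capB',c1(510,410),c2(278,345)),('ball',c1(57,346),c2(165,80))):
    print(n,tri([(T,a),(S,b)]))
P=[(T,c1(108,95),(25,0,32)),(T,c1(445,102),(25,-150,32)),(T,c1(95,515),(-166,0,32)),(T,c1(400,310),(-67,-134,30)),(T,c1(390,520),(-165,-134,30)),(T,c1(175,515),(-165,-36,30)),(T,c1(57,346),(-102,0,97)),
(S,c2(130,355),(-165,-134,30)),(S,c2(322,318),(-67,-134,30)),(S,c2(68,230),(-165,-36,30)),(S,c2(165,80),(-102,0,97))]
def W(p,X):
    X=np.array(X)/1000; c,s=np.cos(p[2]),np.sin(p[2]); return np.array([p[0]+c*X[0]-s*X[1],p[1]+s*X[0]+c*X[1],X[2]])
f=lambda p:np.concatenate([proj(d,W(p,X))[0]-uv for d,uv,X in P])
r=least_squares(f,[.5,0,0],loss='soft_l1'); print(r.x); print(np.round(f(r.x).reshape(-1,2),1).tolist())
for n,X in (('axis',(-116,-85,48)),('ball',(-102,0,97)),('mouth',(0,-150,0)),('pivot',(-76,0,66))): print(n,W(r.x,X).round(4))
# crank grip: search angle for which top/bottom project
for n,uv,z in (('griptop',c2(232,50),.140),('gripmid',c2(236,120),.1025)):
    w=atz(S,uv,z); q=w[:2]-W(r.x,(-116,-85,0))[:2]; print(n,w.round(4),np.hypot(*q),np.arctan2(q[1],q[0])-r.x[2])
w=atz(T,c1(228,328),.060);q=w[:2]-W(r.x,(-116,-85,0))[:2];print('crankend',w,np.hypot(*q),np.arctan2(q[1],q[0])-r.x[2])
for n,uv in (('fitting',c1(680,515)),): print(n,atz(T,uv,.006))
print('beaker',atz(T,(361,153),.071),'bottle',atz(T,(398,193),.098))
E
cat >> h.py <<'E'
C=[0.50893,-0.21498,-0.06375]
def cw(x,y):  # clamp mm -> world
    c,s=np.cos(C[2]),np.sin(C[2]); return np.array([C[0]+(c*x-s*y)/1000,C[1]+(s*x+c*y)/1000])
def wc(X):
    c,s=np.cos(C[2]),np.sin(C[2]); d=np.array(X[:2])-C[:2]; return np.array([c*d[0]+s*d[1],-s*d[0]+c*d[1]])*1000
def tgt(w,z,yaw=None):  # shift in tool axes to reach world xy,z ; tool-x yaw
    st=arm.read_state(); R=Ro.from_rotvec(st['ee_rot']).as_matrix(); y0=np.arctan2(R[1,0],R[0,0])
    d=R.T@(np.array([w[0],w[1],z])-st['eef_pos']); t=0 if yaw is None else (y0-yaw+np.pi)%(2*np.pi)-np.pi
    print('shift',d.round(4),'turn',round(float(t),3),'yaw',round(float(y0),3))
def where():
    st=arm.read_state(); print('clamp',wc(st['eef_pos']).round(1),'z',st['eef_pos'][2].round(4),'F',st['force'].round(1),'t',st['clock'],'gap',round(st['finger_gap'],3),'grip',round(st['grip_force'],1))
E
python3 - <<'E'
from h import *
T=load('top0');
for n,uv,z in (('hotplate',(128,290),.1),('knob',(128,258),.1),('bag',(138,180),.15),('bag',(138,180),.05)): w=atz(T,uv,z);print(n,w.round(3),wc(w))
tgt(cw(-145,0),.25,C[2])
print(wc([.452,-.467]),wc([.384,-.3926]))
E
```

```text
hotplate [ 0.275 -0.153  0.1  ] [-237.47791195   46.72635851]
knob [ 0.332 -0.154  0.1  ] [-180.06011122   50.07868128]
bag [ 0.466 -0.187  0.15 ] [-44.26262193  24.97626718]
bag [ 0.482 -0.157  0.05 ] [-30.1144398   55.77032114]
shift [ 0.303  -0.3606 -0.0192] turn 0.311 yaw 0.247
[ -40.75896081 -255.13489062] [-113.36061749 -185.21808687]
```

```bash
python3 steer.py '[[0.03,-0.036,-0.02,0.03],[0.06,-0.072,-0.03,0.06],[0.09,-0.108,-0.03,0.1],[0.12,-0.144,-0.03,0.14],[0.15,-0.18,-0.03,0.18],[0.18,-0.216,-0.03,0.22],[0.21,-0.252,-0.03,0.26],[0.22,-0.27,-0.03,0.31],[0.22,-0.27,-0.03,0.31],[0.22,-0.27,-0.03,0.31],[0.22,-0.27,-0.03,0.31]]' 0.0
python3 - <<'E'
from h import *
save('wrist','w1.png'); where()
E
```

```text
clock: 1.2
eef_pos: [0.3053, -0.3161, 0.2612]
ee_rot: [3.14, -0.103, -0.0]
force: [-0.3, -0.9, 0.2]
finger_gap: -0.002
grip_force: 0.0
clamp [-196.8 -114. ] z 0.2612 F [-0.7  0.3  0.4] t 1.25 gap 0.0 grip 0.0
```

View pics/w1.png

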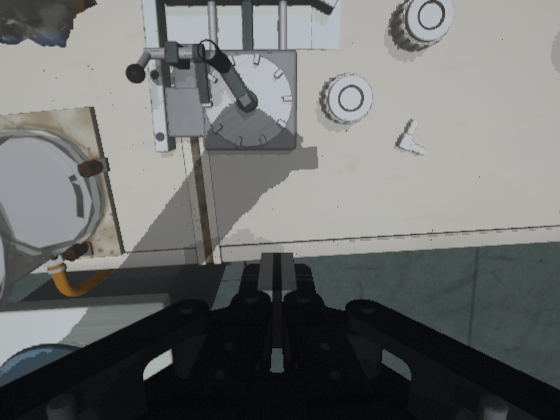

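The wrist view shows the pawl ball at (137,73), gearbox corners at (297,50), (297,150) and (205,151), hub at (248,102), and cap tops at (351,98) and (432,14). The bag's edge is near (90,15). I'll refine the fit.

```bash
python3 - <<'E'
from h import *
from scipy.optimize import least_squares
T=load('top0');S=load('side0');D=load('w1')
print('camera',(-RT(D)[0].T@RT(D)[1]).round(3))
P=[(T,c1(108,95),(25,0,32)),(T,c1(445,102),(25,-150,32)),(T,c1(95,515),(-166,0,32)),(T,c1(400,310),(-67,-134,30)),(T,c1(390,520),(-165,-134,30)),(T,c1(175,515),(-165,-36,30)),
(S,c2(130,355),(-165,-134,30)),(S,c2(322,318),(-67,-134,30)),
(D,(297,50),(-67,-134,30)),(D,(297,150),(-165,-134,30)),(D,(204,152),(-165,-36,30)),(D,(167,150),(-166,0,32)),(D,(248,102),(-116,-85,55))]
def W(p,X):
    X=np.array(X)/1000; c,s=np.cos(p[2]),np.sin(p[2]); return np.array([p[0]+c*X[0]-s*X[1],p[1]+s*X[0]+c*X[1],X[2]])
f=lambda p:np.concatenate([proj(d,W(p,X))[0]-uv for d,uv,X in P])
r=least_squares(f,[.5,-.2,-.06],loss='soft_l1'); print(r.x.round(4)); print(np.round(f(r.x).reshape(-1,2),1).tolist())
import h; h.C=list(r.x)
for n,o in (('ball',[(T,c1(57,346)),(D,(137,73)),(S,c2(165,80))]),('A',[(T,c1(676,250)),(D,(432,14)),(S,c2(498,386))]),('B',[(T,c1(510,410)),(D,(351,98)),(S,c2(278,345))])):
    X,e=tri(o); print(n,X.round(4),e,h.wc(X).round(1))
# predicted grip
for a in (.4,.5,.6): 
    x=(-116+36*np.cos(a),-85+36*np.sin(a)); print(a,[proj(D,W(r.x,(*x,z))).round(0).tolist() for z in (65,140)],[proj(S,W(r.x,(*x,z))).round(0).tolist() for z in (65,140)])
print('meas side', c2(240,190),c2(232,50))
for z in (.05,.15,.2): w=atz(D,(80,38),z);print('bag',z,h.wc(w))
E
sed -i "s/^C=.*/C=[0.50893,-0.21498,-0.06375]/" h.py
```

```text
camera [ 0.372 -0.32   0.403]
[ 0.5068 -0.2148 -0.0594]
[[1.0, -0.4], [-0.0, 0.3], [-1.0, 0.9], [0.3, -0.8], [0.6, 1.6], [-0.6, 1.0], [-0.6, -1.6], [0.5, -2.1], [0.8, -0.9], [-0.0, 0.6], [-0.5, -0.7], [1.7, 2.7], [-1.1, -0.9]]
ball [ 0.4118 -0.2094  0.1015] [0.001, 0.001, 0.0002] [-95.2  -0.2]
A [ 0.4516 -0.4674  0.0445] [0.0006, 0.0006, 0.0001] [ -40.2 -255.4]
B [ 0.3833 -0.3928  0.0453] [0.0005, 0.0007, 0.0003] [-112.8 -184.9]
0.4 [[[229.0, 62.0]], [[215.0, 46.0]]] [[[248.0, 213.0]], [[248.0, 181.0]]]
0.5 [[[226.0, 64.0]], [[210.0, 49.0]]] [[[247.0, 213.0]], [[247.0, 180.0]]]
0.6 [[[222.0, 66.0]], [[206.0, 52.0]]] [[[246.0, 212.0]], [[245.0, 180.0]]]
meas side (247.93333333333334, 211.82222222222222) (246.15555555555554, 180.7111111111111)
bag 0.05 [-59.42091384  66.6447051 ]
bag 0.15 [-78.90516217  15.76311267]
bag 0.2 [-88.64728634  -9.67768354]
```

```bash
sed -i "s/^C=.*/C=[0.5068,-0.2148,-0.0594]/" h.py; python3 - <<'E'
from h import *
tgt(cw(-140,-6),.16,C[2]); tgt(cw(-140,-6),.088,C[2])
E
```

```text
shift [ 0.0545 -0.1076  0.1011] turn -0.007 yaw -0.066
shift [ 0.0545 -0.1076  0.1731] turn -0.007 yaw -0.066
```

```bash
python3 steer.py '[[0.018,-0.035,0.03,0],[0.036,-0.07,0.06,0],[0.054,-0.107,0.1,0],[0.054,-0.107,0.12,0],[0.054,-0.107,0.14,0],[0.054,-0.107,0.16,0],[0.054,-0.107,0.173,0],[0.054,-0.107,0.173,0],[0.054,-0.107,0.173,0]]' 0.0
python3 -c "
from h import *
where()"
```

```text
clock: 2.15
eef_pos: [0.3667, -0.2123, 0.0882]
ee_rot: [-3.14, 0.102, 0.001]
force: [0.1, 0.1, -0.9]
finger_gap: -0.002
grip_force: 0.0
clamp [-140.    -5.8] z 0.0882 F [ 0.1  0.1 -0.9] t 2.15 gap -0.002 grip 0.0
```

```bash
python3 steer.py '[[0.01,0,0,0],[0.018,0,0,0],[0.024,0,0,0],[0.03,0,0,0],[0.036,0,0,0],[0.042,0,0,0],[0.048,0,0,0],[0.054,0,0,0],[0.06,0,0,0],[0.064,0,0,0],[0.064,0,0,0]]'
python3 steer.py '[[-0.02,0,-0.03,0],[-0.03,0.01,-0.07,0],[-0.04,0.04,-0.11,0],[-0.04,0.04,-0.11,0],[-0.04,0.04,-0.11,0]]'
python3 - <<'E'
from h import *
save('wrist','w2.png');save('side','s2.png'); where()
a=cv2.imread('pics/w2.png')[0:210,0:330]; b=cv2.imread('pics/s2.png')[130:290,180:340]
cv2.imwrite('pics/w2s.png',np.hstack([cv2.resize(a,(470,300)),cv2.resize(b,(300,300))]))
E
```

```text
clock: 3.25
eef_pos: [0.4316, -0.2154, 0.0884]
ee_rot: [3.14, -0.098, 0.001]
force: [-0.6, -0.2, 0.1]
finger_gap: -0.003
grip_force: 0.0
clock: 3.75
eef_pos: [0.3884, -0.2541, 0.1996]
ee_rot: [3.138, -0.104, 0.004]
force: [0.6, 0.6, 0.3]
finger_gap: 0.001
grip_force: 0.0
clamp [-116.9  -44. ] z 0.1972 F [ 1.  -1.  -0.6] t 3.85 gap -0.0 grip 0.0
```

View pics/w2s.png

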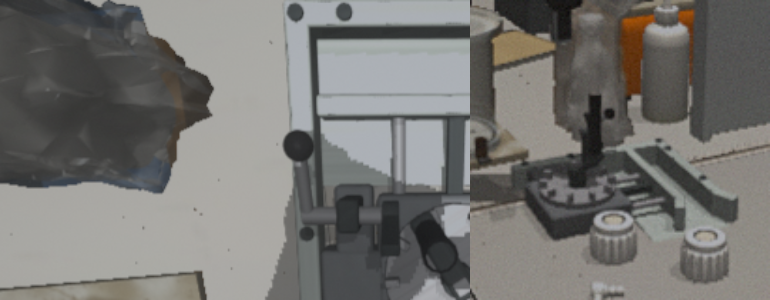

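The pawl is up: its ball is now on the bar side, at (298,145) in the composite. The crank grip top is at (440,258) in the composite, which is pixel (309,181). Next I'll locate the grip.

```bash
python3 - <<'E'
from h import *
D=load('w2'); S=load('s2')
w=atz(D,(309,181),.14); q=wc(w)-[-116,-85]; print(w,wc(w),np.hypot(*q),np.arctan2(q[1],q[0]))
w=atz(S,(180+160*125/300,130+160*97/300),.14); q=wc(w)-[-116,-85]; print(w,wc(w),np.hypot(*q),np.arctan2(q[1],q[0]))
b=atz(D,(298/1.424,145/1.4286),.084); print('ball',wc(b))
a=.5; tgt(cw(-116+36*np.cos(a),-85+36*np.sin(a)),.117,C[2])
E
```

```text
[ 0.41662437 -0.2723954   0.14      ] [-86.59743099 -62.84710843] 36.81387875614717 0.6456951703172973
[ 0.41494188 -0.28427965  0.14      ] [-87.57144855 -74.81027445] 30.19955371275862 0.34416750229460946
ball [-40.69609904   2.27827654]
shift [0.0327 0.0238 0.0801] turn -0.003 yaw -0.063
```

```bash
python3 steer.py '[[0.01,0.008,0,0],[0.022,0.016,0,0],[0.032,0.024,0,0],[0.032,0.024,0.02,0],[0.032,0.024,0.04,0],[0.032,0.024,0.06,0],[0.032,0.024,0.08,0],[0.032,0.024,0.08,0]]' 0.6
python3 steer.py '[[0,0,0,0],[0,0,0,0],[0,0,0,0],[0,0,0,0],[0,0,0,0],[0,0,0,0],[0,0,0,0],[0,0,0,0]]' 0.0 20
python3 -c "
from h import *
where()"
```

```text
clock: 4.65
eef_pos: [0.4166, -0.277, 0.1146]
ee_rot: [-3.135, 0.098, 0.01]
force: [-0.4, -0.3, -0.2]
finger_gap: 0.599
grip_force: 0.0
clock: 5.45
eef_pos: [0.4202, -0.279, 0.1194]
ee_rot: [3.139, -0.099, 0.005]
force: [2.3, 2.2, 5.8]
finger_gap: 0.154
grip_force: 21.5
clamp [-82.6 -69.2] z 0.1194 F [2.3 2.2 5.8] t 5.45 gap 0.154 grip 21.5
```

```bash
python3 - <<'E'
from h import *
where()
a=.47
for k in range(1,19):
    b=a-k*2*np.pi/18; print([round(.036*(np.cos(b)-np.cos(a)),4),round(-.036*(np.sin(b)-np.sin(a)),4)],end=',')
E
```

```text
clamp [-82.6 -69.2] z 0.1194 F [2.3 2.2 5.8] t 5.45 gap 0.154 grip 21.5
[np.float64(0.0036), np.float64(0.012)],[np.float64(0.003), np.float64(0.0244)],[np.float64(-0.0019), np.float64(0.0359)],[np.float64(-0.0105), np.float64(0.0451)],[np.float64(-0.0216), np.float64(0.0507)],[np.float64(-0.034), np.float64(0.0523)],[np.float64(-0.0462), np.float64(0.0494)],[np.float64(-0.0567), np.float64(0.0426)],[np.float64(-0.0642), np.float64(0.0326)],[np.float64(-0.0678), np.float64(0.0206)],[np.float64(-0.0672), np.float64(0.0082)],[np.float64(-0.0623), np.float64(-0.0033)],[np.float64(-0.0537), np.float64(-0.0125)],[np.float64(-0.0426), np.float64(-0.0181)],[np.float64(-0.0302), np.float64(-0.0196)],[np.float64(-0.018), np.float64(-0.0168)],[np.float64(-0.0075), np.float64(-0.01)],[np.float64(0.0), np.float64(-0.0)],
```

```bash
python3 steer.py '[[0.0007,0.006,0,0],[0.0036,0.012,0,0],[0.0036,0.012,0,0],[0.0036,0.012,0,0]]'
```

```text
clock: 5.85
eef_pos: [0.4229, -0.2928, 0.1194]
ee_rot: [3.137, -0.1, 0.005]
force: [3.4, -1.0, 4.3]
finger_gap: 0.156
grip_force: 21.4
```

```bash
python3 steer.py '[[-0.0006,0.0124,0,0],[-0.0055,0.0239,0,0],[-0.0141,0.0331,0,0],[-0.0252,0.0387,0,0],[-0.0376,0.0403,0,0],[-0.0498,0.0374,0,0],[-0.0603,0.0306,0,0],[-0.0678,0.0206,0,0],[-0.0714,0.0086,0,0],[-0.0714,0.0086,0,0]]'
python3 -c "
from h import *
where()"
```

```text
clock: 6.85
eef_pos: [0.3508, -0.2941, 0.1193]
ee_rot: [3.139, -0.096, 0.003]
force: [3.1, 1.1, 5.9]
finger_gap: 0.156
grip_force: 21.6
clamp [-151.1  -88.4] z 0.1193 F [3.1 1.1 5.9] t 6.85 gap 0.156 grip 21.6
```

```bash
python3 steer.py '[[0.0006,-0.0124,0,0],[0.0055,-0.0239,0,0],[0.0141,-0.0331,0,0],[0.0252,-0.0387,0,0],[0.0376,-0.0402,0,0],[0.0498,-0.0374,0,0],[0.0603,-0.0306,0,0],[0.0678,-0.0206,0,0],[0.0714,-0.0086,0,0],[0.0714,-0.0086,0,0]]'
python3 - <<'E'
from h import *
where(); save('top','t3.png')
a=cv2.imread('pics/t3.png')[135:215,145:285]
cv2.imwrite('pics/t3c.png',cv2.resize(a,None,fx=5,fy=5,interpolation=cv2.INTER_CUBIC))
E
```

```text
clock: 7.85
eef_pos: [0.4229, -0.2923, 0.1193]
ee_rot: [3.138, -0.1, 0.003]
force: [3.4, 0.4, 7.6]
finger_gap: 0.153
grip_force: 21.6
clamp [-79.2 -82.4] z 0.1193 F [3.4 0.4 7.6] t 7.85 gap 0.153 grip 21.6
```

View pics/t3c.png

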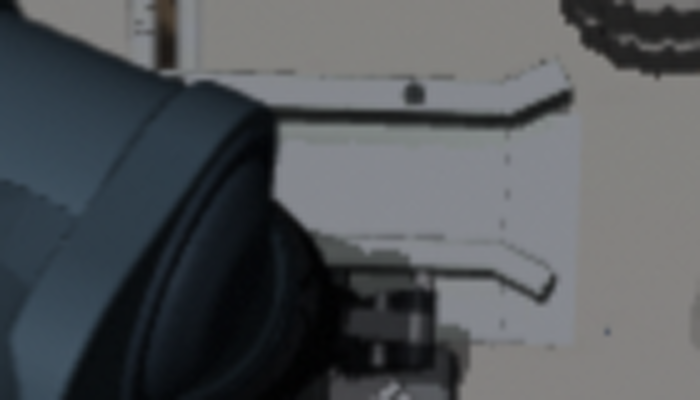

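Bar gap is now about 48 mm, with the bar's edge at row 240 and the fence's at 116. It needs roughly 1.15 turns more.

```bash
python3 steer.py '[[-0.0006,0.0124,0,0],[-0.0055,0.0239,0,0],[-0.0141,0.0331,0,0],[-0.0252,0.0387,0,0],[-0.0376,0.0403,0,0],[-0.0498,0.0374,0,0],[-0.0603,0.0306,0,0],[-0.0678,0.0206,0,0],[-0.0714,0.0086,0,0],[-0.0708,-0.0038,0,0],[-0.0659,-0.0153,0,0],[-0.0573,-0.0245,0,0],[-0.0462,-0.0301,0,0],[-0.0338,-0.0316,0,0],[-0.0216,-0.0288,0,0],[-0.0111,-0.022,0,0],[-0.0036,-0.012,0,0],[-0.0036,-0.012,0,0]]'
python3 -c "
from h import *
where()"
python3 steer.py '[[0.0018,0.006,0,0],[0.0036,0.012,0,0],[0.0036,0.012,0,0]]'
python3 -c "
from h import *
where()"

```

```text
clock: 9.7
eef_pos: [0.4204, -0.2793, 0.1193]
ee_rot: [3.139, -0.099, 0.003]
force: [3.0, -0.2, 7.6]
finger_gap: 0.153
grip_force: 21.7
clamp [-82.4 -69.6] z 0.1193 F [ 3.  -0.2  7.6] t 9.7 gap 0.153 grip 21.7
clock: 10.0
eef_pos: [0.4229, -0.2914, 0.1193]
ee_rot: [3.139, -0.099, 0.003]
force: [3.5, -0.1, 7.4]
finger_gap: 0.158
grip_force: 21.6
clamp [-79.2 -81.5] z 0.1193 F [ 3.5 -0.1  7.4] t 10.0 gap 0.158 grip 21.6
```

Continue slowly, about 0.17 rad per row, until the end stop shows in the force.

```bash
python3 steer.py '[[0.0003,0.006,0,0],[-0.0006,0.0124,0,0],[-0.0025,0.0184,0,0],[-0.0055,0.0239,0,0],[-0.0055,0.0239,0,0]]'
python3 -c "
from h import *
where()"
python3 steer.py '[[-0.0039,0.005,0,0],[-0.0086,0.0092,0,0],[-0.0086,0.0092,0,0]]'
python3 -c "
from h import *
where()"

```

```text
clock: 10.5
eef_pos: [0.4186, -0.3099, 0.1193]
ee_rot: [-3.135, 0.095, -0.008]
force: [7.3, 8.3, 8.5]
finger_gap: 0.154
grip_force: 21.8
clamp [ -82.4 -100.2] z 0.1193 F [7.3 8.3 8.5] t 10.5 gap 0.154 grip 21.8
clock: 10.8
eef_pos: [0.4135, -0.3166, 0.1194]
ee_rot: [-3.135, 0.091, -0.019]
force: [13.8, 8.6, 2.2]
finger_gap: 0.155
grip_force: 21.4
clamp [ -87.1 -107.2] z 0.1194 F [13.8  8.6  2.2] t 10.8 gap 0.155 grip 21.4
```

```bash
python3 steer.py '[[0.004,-0.004,0,0],[0.004,-0.004,0,0]]'
python3 -c "
from h import *
where()"
python3 steer.py '[[0,0,0,0],[0,0,0,0],[0,0,0,0],[0,0,0,0],[0,0,-0.04,0],[0,0,-0.08,0],[-0.03,0,-0.11,0],[-0.06,0,-0.11,0],[-0.08,0.02,-0.11,0],[-0.08,0.02,-0.11,0],[-0.08,0.02,-0.11,0]]' 0.5
python3 - <<'E'
from h import *
where(); save('top','t4.png'); save('wrist','w4.png')
a=cv2.imread('pics/t4.png')[135:275,145:325]
cv2.imwrite('pics/t4c.png',cv2.resize(a,None,fx=4.2,fy=4.2,interpolation=cv2.INTER_CUBIC))
E
```

```text
clock: 11.0
eef_pos: [0.4169, -0.3122, 0.1194]
ee_rot: [-3.134, 0.088, -0.014]
force: [11.2, 8.8, 5.2]
finger_gap: 0.155
grip_force: 21.6
clamp [ -83.9 -102.6] z 0.1194 F [11.2  8.8  5.2] t 11.0 gap 0.155 grip 21.6
clock: 12.1
eef_pos: [0.3263, -0.3347, 0.2272]
ee_rot: [-3.139, 0.105, 0.004]
force: [0.1, 0.2, 0.4]
finger_gap: 0.501
grip_force: 0.0
clamp [-173.1 -130.4] z 0.2272 F [0.1 0.2 0.4] t 12.1 gap 0.501 grip 0.0
```

View pics/w4.png

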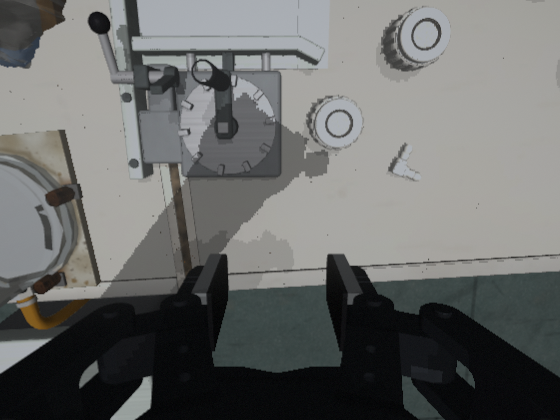

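The pawl is still up, with its ball at (100,22). The bar's inner top edge is at row 37 and its outer edge at row 50. I'll measure the bar's travel and the crank angle.

```bash
python3 - <<'E'
from h import *
D=load('w4')
for uv in ((160,37),(200,37),(270,37.5),(160,50),(270,50)): print('bar',uv,wc(atz(D,uv,.033)).round(1))
for uv in ((303,1),(328,1)): print('plate',wc(atz(D,uv,.002)).round(1))
for a in (-.5,-.3,-.1,0,.1,.2):
    x=cw(-116+36*np.cos(a),-85+36*np.sin(a)); print(a,[proj(D,[*x,z])[0].round(0).tolist() for z in (.065,.140)])
for n,uv in (('A',(426,34)),('B',(340,123))): w=atz(D,uv,.044); print(n,w.round(4),wc(w).round(1))
print('ball',wc(atz(D,(100,22),.084)))
E
```

```text
bar (160, 37) [-38.9 -27.3]
bar (200, 37) [-39.1 -62.1]
bar (270, 37.5) [ -39.8 -123.1]
bar (160, 50) [-49.3 -26.3]
bar (270, 50) [ -49.8 -123. ]
plate [  -3.  -153.5]
plate [  -3.1 -176.7]
-0.5 [[244.0, 89.0], [233.0, 81.0]]
-0.3 [[236.0, 86.0], [222.0, 76.0]]
-0.1 [[227.0, 84.0], [211.0, 74.0]]
0 [[223.0, 84.0], [205.0, 73.0]]
0.1 [[218.0, 84.0], [199.0, 74.0]]
0.2 [[214.0, 85.0], [193.0, 75.0]]
A [ 0.4521 -0.4665  0.044 ] [ -39.7 -254.5]
B [ 0.3839 -0.3932  0.044 ] [-112.1 -185.3]
ball [-38.49396      0.35709805]
```

View pics/t4c.png

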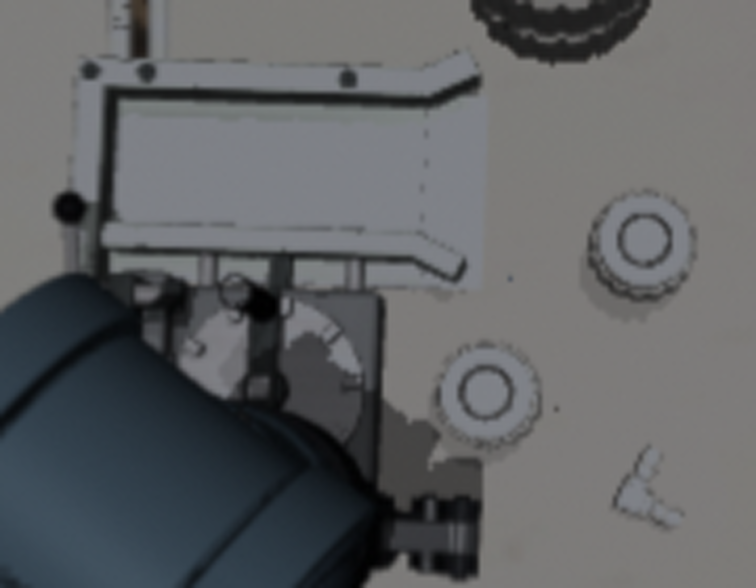

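The bar is open: its inner face is at x = -39 and the gap about 64 mm. Caps A (-40,-255) and B (-112,-185) haven't moved. Next I'll grip cap A along the lane direction.

```bash
python3 - <<'E'
from h import *
tgt(cw(-40,-255),.08,C[2]); 
E
```

```text
shift [0.1318 0.1254 0.1472] turn -0.004 yaw -0.063
```

```bash
python3 steer.py '[[0.03,0.03,0,0],[0.065,0.062,0,0],[0.1,0.095,0.02,0],[0.132,0.125,0.05,0],[0.132,0.125,0.09,0],[0.132,0.125,0.13,0],[0.132,0.125,0.147,0],[0.132,0.125,0.147,0],[0.132,0.125,0.147,0]]' 0.85
python3 - <<'E'
from h import *
where(); tgt(cw(-40,-255),.006,C[2]); save('wrist','w5.png')
E
```

```text
clock: 13.1
eef_pos: [0.4534, -0.4674, 0.0823]
ee_rot: [3.139, -0.098, 0.002]
force: [0.3, 0.2, 1.6]
finger_gap: 0.851
grip_force: 0.0
clamp [ -38.3 -255.4] z 0.0823 F [0.3 0.2 1.6] t 13.1 gap 0.851 grip 0.0
shift [-0.0018 -0.0004  0.0763] turn -0.003 yaw -0.062
```

View pics/w5.png

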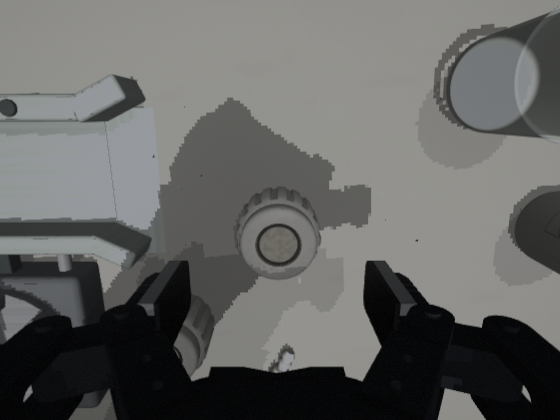

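```bash
python3 - <<'E'
from h import *
D=load('w5'); w=atz(D,(279,243),.044); print(w,wc(w)); print(proj(D,[*cw(-40,-255),.044]))
E
python3 steer.py '[[-0.002,0,0.02,0],[-0.002,0,0.04,0],[-0.002,0,0.06,0],[-0.002,0,0.072,0],[-0.002,0,0.076,0],[-0.002,0,0.076,0]]' 0.85
python3 steer.py '[[0,0,0,0],[0,0,0,0],[0,0,0,0],[0,0,0,0],[0,0,0,0],[0,0,0,0]]' 0.4 20
python3 -c "
from h import *
where(); tgt(cw(-6,-200),.006,C[2]); tgt(cw(-6,-58),.008,C[2])"
```

```text
[ 0.45314702 -0.46892266  0.044     ] [ -38.47234465 -256.8595905 ]
[[275.61688104 245.63699763]]
clock: 13.75
eef_pos: [0.4509, -0.4677, 0.0062]
ee_rot: [3.139, -0.099, 0.002]
force: [0.5, -0.1, 0.5]
finger_gap: 0.848
grip_force: 0.0
clock: 14.35
eef_pos: [0.4515, -0.4682, 0.0069]
ee_rot: [3.138, -0.099, 0.003]
force: [0.1, -0.2, 6.1]
finger_gap: 0.577
grip_force: 21.3
clamp [ -40.2 -256.2] z 0.0069 F [ 0.1 -0.2  6.1] t 14.35 gap 0.577 grip 21.3
shift [ 0.034  -0.0564  0.0009] turn -0.004 yaw -0.063
shift [ 0.0335 -0.1984 -0.0014] turn -0.004 yaw -0.063
```

```bash
python3 steer.py '[[0.008,-0.012,-0.0005,0],[0.017,-0.026,-0.0005,0],[0.026,-0.042,-0.0005,0],[0.034,-0.058,-0.0005,0],[0.034,-0.07,-0.001,0],[0.034,-0.082,-0.0015,0],[0.034,-0.094,-0.002,0],[0.034,-0.106,-0.0025,0],[0.034,-0.12,-0.0025,0],[0.034,-0.12,-0.0025,0]]'
python3 -c "
from h import *
where(); tgt(cw(-6,-58),.009,C[2])"
```

```text
clock: 15.35
eef_pos: [0.4938, -0.3466, 0.0089]
ee_rot: [-3.139, 0.094, -0.003]
force: [0.1, 1.4, 9.3]
finger_gap: 0.578
grip_force: 21.7
clamp [  -5.1 -132.3] z 0.0089 F [0.1 1.4 9.3] t 15.35 gap 0.578 grip 21.7
shift [-0.0009 -0.0743 -0.0001] turn -0.0 yaw -0.06
```

```bash
python3 steer.py '[[-0.001,-0.012,-0.001,0],[-0.001,-0.027,-0.001,0],[-0.001,-0.042,-0.001,0],[-0.001,-0.057,-0.001,0],[-0.001,-0.068,-0.001,0],[-0.001,-0.074,-0.001,0],[-0.001,-0.074,-0.001,0]]'
python3 -c "
from h import *
where()"
```

```text
clock: 16.05
eef_pos: [0.496, -0.2728, 0.0089]
ee_rot: [-3.138, 0.095, 0.0]
force: [-1.0, 0.7, 7.2]
finger_gap: 0.577
grip_force: 21.5
clamp [ -7.4 -58.5] z 0.0089 F [-1.   0.7  7.2] t 16.05 gap 0.577 grip 21.5
```

```bash
python3 steer.py '[[0,0,0,0],[0,0,0,0],[0,0,0,0],[0,0,-0.03,0],[0,0,-0.07,0],[0,0,-0.11,0],[0,0,-0.15,0],[0,0.03,-0.18,0],[-0.04,0.06,-0.19,0],[-0.08,0.09,-0.19,0],[-0.1,0.11,-0.19,0],[-0.11,0.12,-0.19,0],[-0.11,0.12,-0.19,0],[-0.11,0.12,-0.19,0]]' 0.68
python3 - <<'E'
from h import *
where(); save('wrist','w6.png')
E
```

```text
clock: 17.45
eef_pos: [0.3797, -0.3869, 0.1984]
ee_rot: [-3.138, 0.096, -0.001]
force: [0.5, 0.1, 0.4]
finger_gap: 0.682
grip_force: 0.0
clamp [-116.6 -179.4] z 0.1984 F [0.5 0.1 0.4] t 17.45 gap 0.682 grip 0.0
```

View pics/w6.png

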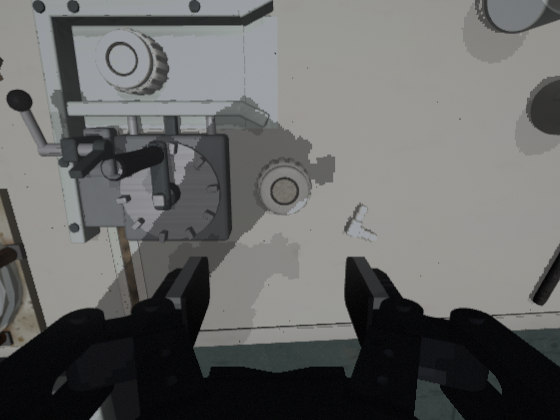

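Cap A stands in the lane at (122,60). Cap B is at (284,190), the pawl is up, and no third cap is on the bench. I'll take B with the tool turned 45° to clear the gearbox.

```bash
python3 - <<'E'
from h import *
D=load('w6'); w=atz(D,(284,190),.044); print('B',w,wc(w)); w2=atz(D,(122,60),.044); print('A',wc(w2))
b=.5*(w[:2]+[.3838,-.393]); tgt(b,.007); print(wc(b),arm.read_state()['joint_pos'].round(2))
E
```

```text
B [ 0.38466329 -0.39200947  0.044     ] [-111.40124884 -184.14759024]
A [ -7.74945302 -57.10652688]
shift [0.004  0.0062 0.1915] turn 0.0 yaw -0.059
[-111.80273103 -184.66760503] [ 0.87  0.22 -0.17  1.88  0.04  1.04 -0.95]
```

```bash
python3 steer.py '[[0.004,0.006,0.03,-0.15],[0.004,0.006,0.06,-0.3],[0.004,0.006,0.09,-0.45],[0.004,0.006,0.11,-0.6],[0.004,0.006,0.12,-0.7],[0.004,0.006,0.13,-0.8],[0.004,0.006,0.15,-0.8],[0.004,0.006,0.17,-0.8],[0.004,0.006,0.185,-0.8],[0.004,0.006,0.192,-0.8],[0.004,0.006,0.192,-0.8],[0.004,0.006,0.192,-0.8]]' 0.85
python3 steer.py '[[0,0,0,0],[0,0,0,0],[0,0,0,0],[0,0,0,0],[0,0,0,0],[0,0,0,0]]' 0.4 20
python3 -c "
from h import *
where(); tgt(cw(-112,-230),.006,C[2]);tgt(cw(-6,-230),.006,C[2])"
```

```text
clock: 18.7
eef_pos: [0.3827, -0.3947, 0.0072]
ee_rot: [2.93, 1.132, 0.001]
force: [-0.2, -0.4, 0.1]
finger_gap: 0.848
grip_force: 0.0
clock: 19.3
eef_pos: [0.3826, -0.3956, 0.0079]
ee_rot: [2.929, 1.13, 0.001]
force: [-0.5, 0.0, 4.9]
finger_gap: 0.578
grip_force: 21.3
clamp [-113.3 -187.8] z 0.0079 F [-0.5  0.   4.9] t 19.3 gap 0.578 grip 21.3
shift [-0.0292  0.0304  0.002 ] turn 0.796 yaw 0.737
shift [0.0449 0.1061 0.0021] turn 0.796 yaw 0.737
```

```bash
python3 steer.py '[[-0.001,0.013,-0.001,0],[-0.002,0.027,-0.001,0],[-0.003,0.04,-0.001,0],[-0.003,0.05,-0.001,0],[0.005,0.059,-0.001,0.13],[0.013,0.068,-0.001,0.27],[0.021,0.078,-0.001,0.4],[0.029,0.087,-0.001,0.54],[0.037,0.097,-0.001,0.67],[0.045,0.106,-0.001,0.8],[0.045,0.106,-0.001,0.8],[0.045,0.106,-0.001,0.8]]'
python3 -c "
from h import *
where(); tgt(cw(-6,-126),.008,C[2])"
```

```text
clock: 20.5
eef_pos: [0.4874, -0.4428, 0.008]
ee_rot: [3.14, -0.094, 0.002]
force: [1.3, -0.8, 2.8]
finger_gap: 0.576
grip_force: 21.1
clamp [  -5.8 -228.8] z 0.008 F [ 1.3 -0.8  2.8] t 20.5 gap 0.576 grip 21.1
shift [-2.000e-04 -1.028e-01 -1.000e-04] turn -0.0 yaw -0.06
```

```bash
python3 steer.py '[[0,-0.012,0,0],[0,-0.024,-0.0005,0],[0,-0.036,-0.001,0],[0,-0.048,-0.0015,0],[0,-0.06,-0.002,0],[0,-0.072,-0.0025,0],[0,-0.084,-0.0025,0],[0,-0.096,-0.0025,0],[0,-0.103,-0.0025,0],[0,-0.103,-0.0025,0]]'
python3 -c "
from h import *
where()"
python3 steer.py '[[0,0,0,0],[0,0,0,0],[0,0,0,0],[0,0,-0.03,0],[0,0,-0.07,0],[0,0,-0.11,0],[0,0,-0.15,0],[-0.03,0,-0.18,0],[-0.06,-0.02,-0.19,0],[-0.09,-0.04,-0.19,0],[-0.11,-0.06,-0.19,0],[-0.13,-0.07,-0.19,0],[-0.13,-0.07,-0.19,0],[-0.13,-0.07,-0.19,0]]' 0.66
python3 - <<'E'
from h import *
where(); save('wrist','w7.png')
E
```

```text
clock: 21.5
eef_pos: [0.4931, -0.338, 0.01]
ee_rot: [-3.139, 0.095, 0.001]
force: [-0.3, 0.8, 0.3]
finger_gap: 0.576
grip_force: 21.0
clamp [  -6.3 -123.8] z 0.01 F [-0.3  0.8  0.3] t 21.5 gap 0.576 grip 21.0
clock: 22.9
eef_pos: [0.3677, -0.2628, 0.2007]
ee_rot: [3.139, -0.101, 0.002]
force: [0.3, 0.4, 0.1]
finger_gap: 0.659
grip_force: 0.0
clamp [-136.   -56.1] z 0.2007 F [0.3 0.4 0.1] t 22.9 gap 0.659 grip 0.0
```

View pics/w7.png

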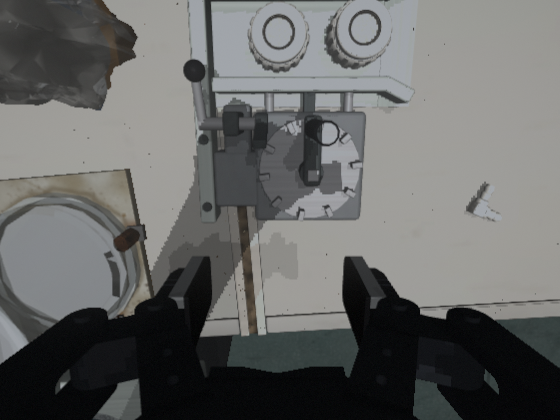

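Both caps stand in the lane, at (278,32) and (364,28). The pawl ball is at (194,70), and the bar is still open. Next I'll check the positions and the bag's clearance.

```bash
python3 - <<'E'
from h import *
D=load('w7')
for uv in ((278,32),(364,28)): print(wc(atz(D,uv,.044)).round(1))
print('bar',wc(atz(D,(300,77),.033)),'ball',wc(atz(D,(194,70),.084)))
X,e=tri([(load('w2'),(148,67)),(D,(135,42))]); print('bag tip',X,e,wc(X))
tgt(cw(0,-4),.2,C[2]); tgt(cw(0,-4),.084,C[2])
E
```

```text
[ -6.8 -57.5]
[  -4.3 -123.7]
bar [-38.48991956 -75.56682058] ball [-38.57001938   0.43757816]
bag tip [ 0.49916933 -0.15458558  0.03055999] [0.0011, 0.0011] [-11.1918478   59.65522631]
shift [ 0.1352 -0.053   0.0009] turn -0.004 yaw -0.064
shift [ 0.135  -0.0531  0.1169] turn -0.004 yaw -0.064
```

```bash
python3 steer.py '[[0.03,-0.01,0,0],[0.06,-0.02,0,0],[0.1,-0.035,0,0],[0.135,-0.053,0,0],[0.135,-0.053,0.03,0],[0.135,-0.053,0.06,0],[0.135,-0.053,0.09,0],[0.135,-0.053,0.11,0],[0.135,-0.053,0.117,0],[0.135,-0.053,0.117,0]]' 0.0
python3 -c "
from h import *
where()"
python3 steer.py '[[-0.01,0,0,0],[-0.018,0,0,0],[-0.024,0,0,0],[-0.03,0,0,0],[-0.036,0,0,0],[-0.042,0,0,0],[-0.048,0,0,0],[-0.054,0,0,0],[-0.06,0,0,0],[-0.066,0,0,0],[-0.072,0,0,0],[-0.076,0,0,0],[-0.076,0,0,0]]'
python3 -c "
from h import *
where()"
python3 steer.py '[[0.02,0,-0.02,0],[0.02,0,-0.06,0],[0,0,-0.1,0],[-0.04,0.03,-0.12,0],[-0.07,0.06,-0.12,0],[-0.07,0.06,-0.12,0],[-0.07,0.06,-0.12,0]]'
python3 - <<'E'
from h import *
where(); save('wrist','w8.png')
E
```

```text
clock: 23.95
eef_pos: [0.5056, -0.2179, 0.082]
ee_rot: [-3.139, 0.1, 0.003]
force: [-1.0, 0.0, -0.5]
finger_gap: 0.001
grip_force: 0.0
clamp [-1.1 -3.2] z 0.082 F [-1.   0.  -0.5] t 23.95 gap 0.001 grip 0.0
clock: 25.25
eef_pos: [0.4649, -0.2161, 0.1033]
ee_rot: [3.124, -0.09, 0.11]
force: [23.3, 6.2, 36.4]
finger_gap: 0.001
grip_force: 21.5
clamp [-41.7  -3.7] z 0.1033 F [23.3  6.2 36.4] t 25.25 gap 0.001 grip 21.5
clock: 25.95
eef_pos: [0.3546, -0.2693, 0.2039]
ee_rot: [3.139, -0.106, 0.002]
force: [0.4, 0.5, -0.3]
finger_gap: -0.003
grip_force: 0.0
clamp [-148.7  -63.4] z 0.2039 F [ 0.4  0.5 -0.3] t 25.95 gap -0.003 grip 0.0
```

View pics/w8.png

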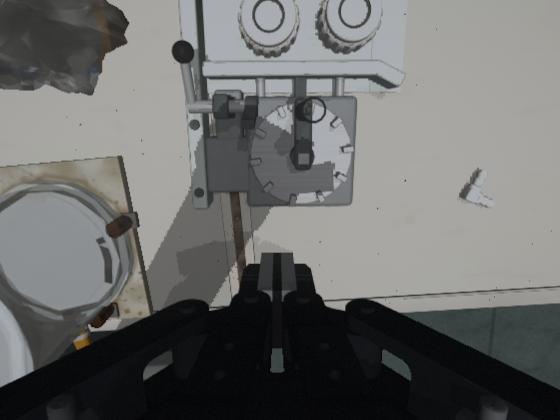

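The pawl is still up, with its ball at (182,50). The push locked on friction and the fingertip rode up the ball. Caps and bar look unchanged. I'll grip the ball instead and carry it over the arc.

```bash
python3 - <<'E'
from h import *
D=load('w8')
for uv in ((268,15),(354,12)): print(wc(atz(D,uv,.044)).round(1))
print('bar',wc(atz(D,(290,61),.033)),'ball',wc(atz(D,(182,50),.084)))
tgt(cw(-40,0),.2,C[2]); tgt(cw(-40,0),.076,C[2])
E
```

```text
[ -6.7 -55.8]
[  -5.  -121.9]
bar [-38.20008332 -73.23051366] ball [-37.73835123   2.50695529]
shift [ 0.1074 -0.0628  0.0037] turn -0.005 yaw -0.064
shift [ 0.1072 -0.0628  0.1277] turn -0.005 yaw -0.064
```

```bash
python3 steer.py '[[0.03,-0.02,0,0],[0.06,-0.04,0,0],[0.09,-0.055,0,0],[0.108,-0.063,0,0],[0.108,-0.063,0.03,0],[0.108,-0.063,0.06,0],[0.108,-0.063,0.09,0],[0.108,-0.063,0.115,0],[0.108,-0.063,0.128,0],[0.108,-0.063,0.128,0]]' 0.45
python3 steer.py '[[0,0,0,0],[0,0,0,0],[0,0,0,0],[0,0,0,0],[0,0,0,0],[0,0,0,0],[0,0,0,0]]' 0.0 25
python3 -c "
from h import *
where()"
```

```text
clock: 27.0
eef_pos: [0.4666, -0.2104, 0.0731]
ee_rot: [-3.138, 0.096, 0.007]
force: [0.9, 0.4, 0.4]
finger_gap: 0.446
grip_force: 0.0
clock: 27.7
eef_pos: [0.4694, -0.2125, 0.0765]
ee_rot: [3.139, -0.099, 0.005]
force: [0.5, 2.0, 5.5]
finger_gap: 0.146
grip_force: 24.7
clamp [-37.5   0.1] z 0.0765 F [0.5 2.  5.5] t 27.7 gap 0.146 grip 24.7
```

```bash
python3 steer.py '[[-0.0045,0,-0.0066,0],[-0.0103,0,-0.0126,0],[-0.0172,0,-0.0173,0],[-0.025,0,-0.0205,0],[-0.0332,0,-0.0219,0],[-0.0416,0,-0.0216,0],[-0.0497,0,-0.0196,0],[-0.0548,0,-0.0173,0],[-0.0548,0,-0.0173,0],[-0.0548,0,-0.0173,0]]'
python3 -c "
from h import *
where()"
```

```text
clock: 28.7
eef_pos: [0.4112, -0.2089, 0.0925]
ee_rot: [-3.14, 0.1, 0.005]
force: [-0.5, 2.3, 5.8]
finger_gap: 0.144
grip_force: 25.6
clamp [-95.8   0.2] z 0.0925 F [-0.5  2.3  5.8] t 28.7 gap 0.144 grip 25.6
```

```bash
python3 steer.py '[[0,0,0,0],[0,0,0,0],[0,0,0,0],[0,0,-0.03,0],[0,0,-0.07,0],[0,0.02,-0.11,0],[-0.03,0.05,-0.11,0],[-0.05,0.06,-0.11,0],[-0.05,0.06,-0.11,0],[-0.05,0.06,-0.11,0]]' 0.45
python3 - <<'E'
from h import *
where(); D=save('wrist','w9.png'); g=cv2.cvtColor(cv2.imread('pics/w9.png'),cv2.COLOR_BGR2GRAY)
for n,X in (('down',(-102,0,.097)),('up',(-40,0,.084)),('mid',(-95,0,.1015))):
    p=proj(D,[*cw(*X[:2]),X[2]])[0]; u,v=p.round().astype(int); print(n,p,np.median(g[max(v-4,0):v+5,max(u-4,0):u+5]))
c=cv2.HoughCircles(g[:200,:400],cv2.HOUGH_GRADIENT,1,15,param1=100,param2=12,minRadius=5,maxRadius=14)
dark=(g<35).astype(np.uint8)[:220,100:400]; n,l,s,ce=cv2.connectedComponentsWithStats(dark)
print([(s[i].tolist(),(ce[i]+[100,0]).round(0).tolist()) for i in range(1,n) if 60<s[i,4]<2500])
w8=load('w8'); q=wc(atz(w8,(315,110),.14))-[-116,-85]; print('grip',q,np.hypot(*q),np.arctan2(q[1],q[0]))
E
```

```text
clock: 29.7
eef_pos: [0.3588, -0.2656, 0.2022]
ee_rot: [-3.139, 0.101, 0.001]
force: [0.5, 1.6, -0.2]
finger_gap: 0.449
grip_force: 0.0
clamp [-144.7  -59.5] z 0.2022 F [ 0.5  1.6 -0.2] t 29.7 gap 0.449 grip 0.0
down [192.69540441 152.05287999] 38.0
up [191.0265384   58.71587394] 171.0
mid [190.47428319 142.317692  ] 39.0
[([201, 110, 9, 16, 79], [305.0, 118.0])]
grip [37.60273447  1.46933758] 37.631430916495404 0.03905541570872984
```

```bash
python3 - <<'E'
from h import *
D=load('w9'); g=cv2.cvtColor(cv2.imread('pics/w9.png'),cv2.COLOR_BGR2GRAY)
m=(g[125:170,170:215]<60).astype(np.uint8); m=cv2.morphologyEx(m,cv2.MORPH_OPEN,np.ones((7,7),np.uint8))
ys,xs=np.nonzero(m); uv=(170+xs.mean(),125+ys.mean()); print(uv,len(xs),wc(atz(D,uv,.0985)))
for a in (0,.1,.2,.35,.5):
    t=np.pi-np.arctan2(31,26)-a; print(a,proj(D,[*cw(-76-40*np.cos(t),0),.066+.04*np.sin(t)])[0].round(1)) if 0 else print(a,proj(D,[*cw(-76+40*np.cos(np.arctan2(31,-26)-a),0),.066+.04*np.sin(np.arctan2(31,-26)-a)])[0].round(1))
tgt(cw(-80,-84),.2,C[2]); tgt(cw(-80,-84),.117,C[2])
E
```

```text
(np.float64(191.054441260745), np.float64(149.37249283667623)) 349 [-100.01152738    0.65315045]
0 [192.8 151.6]
0.1 [191.7 147.2]
0.2 [190.6 142.4]
0.35 [189.2 134.4]
0.5 [188.  125.6]
shift [0.064  0.0249 0.0022] turn -0.003 yaw -0.063
shift [0.064  0.0249 0.0852] turn -0.003 yaw -0.063
```

Pawl is down (about 0.05 rad). Now grip the crank.

```bash
python3 steer.py '[[0.03,0.01,0,0],[0.05,0.02,0,0],[0.064,0.025,0,0],[0.064,0.025,0.02,0],[0.064,0.025,0.04,0],[0.064,0.025,0.06,0],[0.064,0.025,0.083,0],[0.064,0.025,0.083,0]]' 0.55
python3 steer.py '[[0,0,0,0],[0,0,0,0],[0,0,0,0],[0,0,0,0],[0,0,0,0],[0,0,0,0],[0,0,0,0]]' 0.0 25
python3 - <<'E'
from h import *
where()
a=0.0
for k in range(1,19):
    b=a+k*2*np.pi/18; print([float(round(.036*(np.cos(b)-1),4)),float(round(-.036*np.sin(b),4))],end=',')
E
```

```text
clock: 30.55
eef_pos: [0.4202, -0.2916, 0.116]
ee_rot: [-3.135, 0.094, 0.01]
force: [-1.2, 0.7, -0.6]
finger_gap: 0.552
grip_force: 0.0
clock: 31.25
eef_pos: [0.4231, -0.2951, 0.1209]
ee_rot: [3.139, -0.099, 0.004]
force: [1.3, -0.0, 5.5]
finger_gap: 0.154
grip_force: 26.0
clamp [-78.8 -85.2] z 0.1209 F [ 1.3 -0.   5.5] t 31.25 gap 0.154 grip 26.0
[-0.0022, -0.0123],[-0.0084, -0.0231],[-0.018, -0.0312],[-0.0297, -0.0355],[-0.0423, -0.0355],[-0.054, -0.0312],[-0.0636, -0.0231],[-0.0698, -0.0123],[-0.072, -0.0],[-0.0698, 0.0123],[-0.0636, 0.0231],[-0.054, 0.0312],[-0.0423, 0.0355],[-0.0297, 0.0355],[-0.018, 0.0312],[-0.0084, 0.0231],[-0.0022, 0.0123],[0.0, 0.0],
```

```bash
python3 steer.py '[[-0.0022,-0.0123,0,0],[-0.0084,-0.0231,0,0],[-0.018,-0.0312,0,0],[-0.0297,-0.0355,0,0],[-0.0423,-0.0355,0,0],[-0.054,-0.0312,0,0],[-0.0636,-0.0231,0,0],[-0.0698,-0.0123,0,0],[-0.072,0,0,0],[-0.0698,0.0123,0,0],[-0.0636,0.0231,0,0],[-0.054,0.0312,0,0],[-0.0423,0.0355,0,0],[-0.0297,0.0355,0,0],[-0.0297,0.0355,0,0]]'
python3 -c "
from h import *
where()"
python3 steer.py '[[-0.0236,0.0338,0,0],[-0.0236,0.0338,0,0]]' >/dev/null; python3 -c "
from h import *
where()"
```

```text
clock: 32.75
eef_pos: [0.3908, -0.3285, 0.1208]
ee_rot: [3.139, -0.098, 0.001]
force: [0.9, -0.8, 8.1]
finger_gap: 0.153
grip_force: 26.3
clamp [-109.  -120.4] z 0.1208 F [ 0.9 -0.8  8.1] t 32.75 gap 0.153 grip 26.3
clamp [-128.2 -124.9] z 0.1196 F [ 8.  44.7 29.3] t 32.95 gap 0.151 grip 29.8
```

My last rows were given from the wrong start, so I'm going straight back.

```bash
python3 steer.py '[[0.0236,-0.0338,0,0],[0.0236,-0.0338,0,0],[0.0236,-0.0338,0,0]]'; python3 -c "
from h import *
where()"
```

```text
clock: 33.25
eef_pos: [0.3907, -0.3268, 0.1206]
ee_rot: [-3.14, 0.095, -0.001]
force: [0.2, 0.7, 10.3]
finger_gap: 0.152
grip_force: 26.9
clamp [-109.3 -118.7] z 0.1206 F [ 0.2  0.7 10.3] t 33.25 gap 0.152 grip 26.9
```

```bash
python3 steer.py '[[0.0117,-0.0043,0,0],[0.0165,-0.008,0,0],[0.0213,-0.0124,0,0],[0.0213,-0.0124,0,0]]'; python3 -c "
from h import *
where()"
python3 steer.py '[[0.0035,-0.0052,0,0],[0.0062,-0.0108,0,0],[0.0062,-0.0108,0,0]]'; python3 -c "
from h import *
where()"
```

```text
clock: 33.65
eef_pos: [0.4091, -0.3146, 0.1204]
ee_rot: [-3.135, 0.099, 0.011]
force: [-4.4, 4.5, 15.9]
finger_gap: 0.153
grip_force: 27.6
clamp [ -91.6 -105.4] z 0.1204 F [-4.4  4.5 15.9] t 33.65 gap 0.153 grip 27.6
clock: 33.95
eef_pos: [0.4144, -0.3053, 0.1204]
ee_rot: [-3.136, 0.1, 0.014]
force: [-6.7, 3.0, 17.3]
finger_gap: 0.154
grip_force: 27.7
clamp [-86.9 -95.9] z 0.1204 F [-6.7  3.  17.3] t 33.95 gap 0.154 grip 27.7
```

```bash
python3 steer.py '[[0.0016,-0.006,0,0],[0.0022,-0.0123,0,0],[0.0022,-0.0123,0,0]]' >/dev/null; python3 -c "
from h import *
where(); D=save('top','t10.png')"
python3 steer.py '[[-0.0005,-0.006,0,0],[-0.0005,-0.006,0,0]]'>/dev/null; python3 -c "
from h import *
where()"
```

```text
clamp [-85.2 -84.9] z 0.1204 F [-7.   1.8 17.6] t 34.25 gap 0.153 grip 27.6
clamp [-85.5 -79.9] z 0.1204 F [-6.7  0.1 15. ] t 34.5 gap 0.155 grip 27.5
```

```bash
python3 steer.py '[[-0.0016,-0.006,0,0],[-0.0016,-0.006,0,0]]' >/dev/null; python3 -c "
from h import *
where()"
python3 steer.py '[[-0.0022,-0.005,0,0],[-0.0022,-0.005,0,0]]'>/dev/null; python3 -c "
from h import *
where()"
```

```text
clamp [-86.6 -75.1] z 0.1205 F [-5.1 -2.7 12.6] t 34.7 gap 0.153 grip 27.3
clamp [-87.9 -71.2] z 0.1206 F [-3.1 -4.3 11. ] t 34.9 gap 0.157 grip 27.1
```

```bash
python3 steer.py '[[-0.003,-0.005,0,0],[-0.003,-0.005,0,0]]' >/dev/null; python3 -c "
from h import *
where()"
python3 steer.py '[[-0.003,-0.004,0,0],[-0.003,-0.004,0,0]]'>/dev/null; python3 -c "
from h import *
where()"
```

```text
clamp [-90.  -67.1] z 0.1206 F [-2.9 -6.5  7.9] t 35.1 gap 0.148 grip 26.9
clamp [-92.  -63.9] z 0.1206 F [-0.2 -8.3  5.9] t 35.3 gap 0.159 grip 26.6
```

Tangential resistance is about 6 N, so the bar is tight. Release and look.

```bash
python3 steer.py '[[0.002,0.003,0,0],[0.002,0.003,0,0],[0.002,0.003,0,0],[0.002,0.003,0,0]]' 0.5
python3 steer.py '[[0,0,-0.03,0],[0,0,-0.07,0],[-0.03,0,-0.1,0],[-0.05,0,-0.1,0],[-0.05,0,-0.1,0],[-0.05,0,-0.1,0]]' 0.5
python3 - <<'E'
from h import *
where(); save('wrist','w11.png')
E
```

```text
clock: 35.7
eef_pos: [0.4136, -0.2697, 0.1184]
ee_rot: [-3.138, 0.098, 0.005]
force: [1.4, -1.3, 0.0]
finger_gap: 0.5
grip_force: 0.0
clock: 36.3
eef_pos: [0.3647, -0.2673, 0.219]
ee_rot: [-3.139, 0.099, 0.001]
force: [0.3, -0.3, -0.9]
finger_gap: 0.504
grip_force: 0.0
clamp [-138.7  -60.8] z 0.219 F [ 0.3 -0.3 -0.9] t 36.3 gap 0.504 grip 0.0
```

View pics/w11.png

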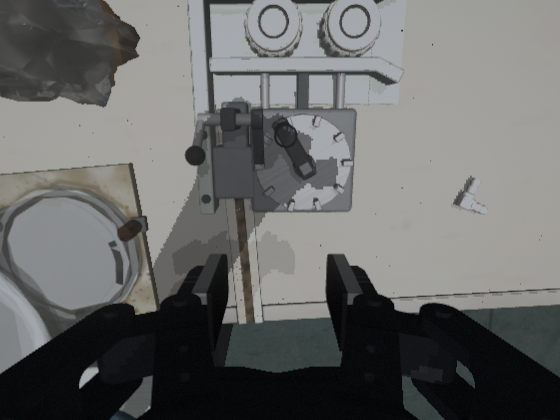

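The pawl is down, with its ball at (195,155). The bar has closed in: its inner edge is about row 58 and its outer edge about row 71. Both caps are in the lane, at (273,22) and (353,20). I'll measure them.

```bash
python3 - <<'E'
from h import *
D=load('w11'); g=cv2.cvtColor(cv2.imread('pics/w11.png'),cv2.COLOR_BGR2GRAY)
for u in (235,315): print('col',u,g[50:82,u].tolist())
for uv in ((273,22),(353,20)): print('cap',wc(atz(D,uv,.044)).round(1))
for uv in ((235,58),(315,58),(235,71),(315,71)): print('bar',wc(atz(D,uv,.033)).round(1))
for a in (0,.1,.2,.35,.5):
    t=np.arctan2(31,-26)-a; print(a,proj(D,[*cw(-76+40*np.cos(t),0),.066+.04*np.sin(t)])[0].round(1))
for a in (.2,.4,.6,.8):
    x=cw(-116+36*np.cos(a),-85+36*np.sin(a)); print(a,[proj(D,[*x,z])[0].round(0).tolist() for z in (.065,.140)])
E
```

```text
col 235 [168, 167, 169, 168, 168, 169, 155, 140, 154, 167, 169, 169, 169, 168, 168, 169, 170, 169, 169, 169, 152, 107, 60, 57, 66, 128, 169, 169, 169, 168, 168, 169]
col 315 [168, 167, 166, 169, 168, 168, 148, 128, 156, 169, 169, 168, 168, 169, 168, 169, 168, 169, 168, 163, 142, 97, 54, 56, 83, 140, 168, 168, 169, 169, 169, 169]
cap [  1.  -57.4]
cap [   2.2 -122.3]
bar [-24.4 -24.4]
bar [-24.7 -93.3]
bar [-34.9 -24. ]
bar [-35.1 -93.5]
0 [196.1 156.9]
0.1 [195.1 152.9]
0.2 [194.2 148.5]
0.35 [192.9 141.1]
0.5 [191.8 133. ]
0.2 [[298.0, 126.0], [306.0, 130.0]]
0.4 [[290.0, 129.0], [294.0, 134.0]]
0.6 [[282.0, 133.0], [284.0, 140.0]]
0.8 [[276.0, 139.0], [275.0, 147.0]]
```

```bash
python3 -c "
from h import *
print(arm.finish_job())"
```

```text
the job is handed in; nothing more can be done
None
```

Job handed in (no verdict came back): both caps present are in the lane, held against the fence by the bar at about 14.4 mm travel with the pawl down, and the beaker, bottle and fitting were never touched; a mistyped crank move briefly put about 45 N on the wrist, and I corrected it at once.

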